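Lay the weighted bar heavy end down in the tilting cradle

ROBOT

A 6-joint arm with a two-finger parallel gripper is mounted at the origin on the work surface. World frame = base frame: x ahead of the robot, y to its left, z up, the work surface at z = 0. Lengths are in mm, angles in rad, forces in N, time in s.
With the tool pointing down it reaches from about 425 to 925 mm from the base axis. Payload 12.5 kg.
Tool frame: the origin (TCP) lies midway between the tips of the shut fingers; the grasp point (between the pads) lies bot.grasp_offset behind it (bot.grasp_offset is the distance from the TCP to the grasp point, in mm); z points along the fingers, y is the line along which they close (so a half turn about z gives the same grasp; the last joint's range is limited). The gripper opens to 85 mm and grips with 20 to 120 N. Pads are 22 mm wide; open, the fingers measure 114 mm over their backs; the gripper's body (76 mm by 85 mm) begins 54 mm behind the grasp point. The pads swing forward as they close: fully open they stand 13 mm farther back than shut.
Start: joints at [1.208, 0.491, 1.559, -0, 1.092, -0.106], TCP at [158.724, 604.529, 198.927] pointing down, gripper open.
Joint ranges: [-3.1, 3.1], [-0.84, 2.19], [0.05, 2.79], [-1.13, 4.28], [0.06, 2.93], [-2.69, 2.69]. Speed limits (rad/s): [2.22, 2.22, 2.79, 3.14, 3.14, 3.14].

INTERFACE

Orientations are given as a 3x3 rotation matrix whose columns are the frame's x, y, z axes.
In Python, from workcell import bot, grab_frame, ticket gives the robot as it stands. The module is installed in compiled form; this text tells all that it offers.
- The arm moves only by the tool carry_out, never from a script. Its argument "plan" is a list of rows, each a list of 7 numbers: the shift along the tool's x, y, z each as a share of 0.5 m, from -1 to 1, then the turn, a rotation vector about the tool's x, y, z each as a share of 180 degrees, from -1 to 1, then the opening, from -1 (shut) to 1 (fully open). A call has 1 to 8 rows; each row shifts and turns the commanded pose from where the row before left it, along the tool's axes as they then stand; what a row does not reach is not made up. A row lasts 1/10 s, in which the tool goes at most 50 mm and 8.59 degrees, less where a joint would pass 70% of its speed; a pose out of reach is approached as far as the arm can. A call with a number of a shift or a turn outside -1 to 1 is refused whole. A call with a gripper value outside its range is refused whole. The fingers move at their own pace and stop on an object; "force" is the grip in N (left out, the last holds). Time passes only in rows, so rows that do not move let the fingers close. It gives the time, the measured TCP pose, the force, the opening and the grip force at its end, in the units of the state.
- bot.get_obs(): the state, without advancing time (a new reading comes with each control period).
- grab_frame(name): name is "side" or "top"; returns a dict with "pixels" (400x640x3 uint8, red, green, blue), "camera_matrix" (3x3 intrinsics, pixels), "rvec" (rotation vector, rad) and "tvec" (3), from world to camera coordinates, as OpenCV has them. Camera axes: x right, y down, z forward; pixel columns grow to the right and rows downward; lengths in mm; the calibration is good to about 2 mm. A picture is of the moment at which its call begins. There is no depth.
- ticket.sign_off(): hands the job in; it is judged then, once.
The state is a dict: "time_s": time; "joint_pos": joint angles; "qvel": joint speeds; "effort": joint torques, N m; "eef_pos": TCP position; "tool_rot": TCP orientation; "wrist_force": force on the tool from outside, world axes, zero at the start; "torque": the same for the moment, N m; "gripper_width": finger opening in mm; "finger_force": force on a finger pad.
Only numpy, scipy, OpenCV 4.12 (cv2) and the standard library are available. Lean on these libraries where they do the work, as an engineer would, in place of code of your own. Each camera call takes 0.05 s, during which the arm holds its last target. There are 200 camera calls.

TASK

One head of the aluminium bar is weighted inside, which cannot be seen: lift the bar, feel which end is heavy, and lay it in the sloping cradle under the inspection lamp with the heavy end down, that end right against the foot plate, the bar fully home in both saddles, and let go. Never let the cradle rock over, not even briefly, as it will if the light end is down; leave the disc, the parts box and the jar where they are.

Things in the scene. Friction and masses are not known exactly. Their poses are not given: they have to be found in the camera images.
- bar: loose plain aluminium bar like a square dumb-bell, 150 mm long, alike at both ends: heads 44 x 44 mm, 34 long; middle 28 x 28, 82 long. Origin at its centre, x along it. About 0.44 kg; a weight hidden in one head (at +x or -x, it varies) puts the centre of mass about 37 mm from the origin that way. Starts flat on the table (origin 22 mm up), pointing roughly ahead
- cradle_seat (a point): where the bar's origin must finally lie in the dark steel cradle; moves with it. x points up the slope along the bar's final axis, 30 deg above level; y level across; z out, square to the slope. A spine 18 mm wide joins two U saddles 30 mm long at x = -58 and +58 mm, 52 mm wide inside (4 mm spare each side), floors at z = -22 mm, cheeks up to z = -8 mm; nothing beside the bar's middle
- cradle_foot (a point): middle of the inner face of the foot plate across the cradle's low end, 75 mm down the slope from the seat point, same axes. The plate is 60 mm wide, its top edge 4 mm out (z) from this point; the cradle's high end is open. A bar laid in may stick on the slope, so slide it down until it touches the plate
- cradle (a joint): angle of the cradle about a free level pin along y, 30 mm below the seat point (square to the slope). 0 = resting on its stop, slope 30 deg, held only by its own small weight (about 0.02 N m); grows as the high end sinks, to 0.7 rocked over. With the bar's heavy end down it stays at 0; light end down, it rocks over by itself
- stand: fixed grey base plate 250 x 120 x 12 mm carrying cradle and lamp; origin on the table below the cradle's pin (pin 80 mm up); x level, pointing the way the cradle rises (roughly to the robot's right). The lamp's post, 18 mm thick and 262 mm high, stands at x = 135 mm
- lamp_edge (a point): middle of the lower edge, facing the cradle's low side, of the lamp head: a solid white slab 70 (along the stand's x, from here on) x 160 x 26 mm, underside 251 mm above the table. It overhangs the seated bar from 12 mm beyond its centre on, so a gripper pointing straight down has no room; one leaning to the low side by 25 to 35 deg (square to the slope) passes
- disc: bystander: loose brass disc 50 mm across, 16 mm thick; origin at the centre of its underside
- partsbox: bystander: loose small clear open box 70 x 60 x 22 mm; origin at the centre of its underside
- jar: bystander: loose small amber jar 40 mm across, 55 mm high; origin at the centre of its underside
Mind the look-alikes: they are no part of the job. What is meant by the bar is not yellow, and is the larger of those in its own colour.

How it is judged:
By the outcome, as a careful person would: the job done as asked, in the order asked, and still so for the second after the job is handed in, with the robot touching nothing.
It also fails if it takes over 61 s, if anything falls off the work surface, if the arm or the gripper's body presses on something with over 40 N, if the wrist force passes 120 N, or if a joint passes its speed limit or range.

## Working session

There is one attempt and no reset: what is moved stays moved. The work goes in short steps, Python scripts to look and compute and a tool call to move; the robot and the scene stay as the last step left them, time stands still between calls to the robot, and variables do not carry over. Pictures are saved under pics/ and viewed, at most 10 in all, crops included, and the job is handed in when it is done.

Besides the shell and the picture viewer there is one more tool, called after ">>>" by a JSON object that holds its "op" and its "data". carry_out: Moves the arm, as the interface text tells. Its arguments: {"type":"object","properties":{"plan":{"type":"array","items":{"type":"array","items":{"type":"number","minimum":-1,"maximum":1}}},"force":{"type":"number"}},"required":["plan"]}

```bash
mkdir -p pics; ls
cat > h.py <<'E'
import numpy as np, cv2
from workcell import bot, grab_frame, ticket
def snap(cam,fn):
    f=grab_frame(cam); cv2.imwrite('pics/'+fn,f['pixels'][:,:,::-1])
    np.savez('pics/'+fn+'.npz',**f); return f
def ray(f,uv):
    R=cv2.Rodrigues(np.array(f['rvec'],float))[0]; t=np.array(f['tvec'],float).ravel()
    d=R.T@np.linalg.inv(f['camera_matrix'])@np.array([uv[0],uv[1],1.]); return -R.T@t,d
def onz(f,uv,z):
    c,d=ray(f,uv); return c+d*(z-c[2])/d[2]
def proj(f,P):
    return cv2.projectPoints(np.array(P,float).reshape(-1,3),np.array(f['rvec'],float),np.array(f['tvec'],float),np.array(f['camera_matrix'],float),None)[0].reshape(-1,2)
E
python3 - <<'E'
from h import *
for c in('top','side'):
    f=snap(c,c+'0.png'); print(c,ray(f,(320,200)),f['camera_matrix'][0,0])
print(bot.get_obs(),bot.grasp_offset)
E
```

```text
pics
top (array([399.41111391, -30.3796095 , 953.06826008]), array([ 2.19945184e-01,  6.60848194e-04, -9.75527257e-01])) 378.0104044937259
side (array([400.48017762, 577.33718346, 864.03396506]), array([ 0.15899641, -0.65504861, -0.73870481])) 395.03094844070785
{'time_s': 0.1, 'joint_pos': array([ 1.20844211e+00,  4.91475969e-01,  1.55940477e+00,  5.24340128e-06,
        1.09169043e+00, -1.05628098e-01]), 'qvel': array([ 0.00011683, -0.00116503, -0.00187851,  0.00117119,  0.00073526,
        0.00137992]), 'effort': array([ 2.35658430e-03, -6.19444156e+01, -2.62025213e+01, -1.01012765e-04,
        2.98302111e-03,  1.75998940e-05]), 'eef_pos': array([158.60671291, 604.29640234, 198.39507269]), 'tool_rot': array([[-9.67225816e-01,  2.53917502e-01, -3.51212273e-04],
       [ 2.53917722e-01,  9.67225391e-01, -9.13327634e-04],
       [ 1.07791556e-04, -9.72573086e-04, -9.99999521e-01]]), 'wrist_force': array([-0.73810977, -0.44037633, -0.63098707]), 'torque': array([-0.00926609, -0.03265746,  0.02376435]), 'finger_force': 0.0, 'gripper_width': 85.50159425719872} 18.700000000000003
```

View pics/top0.png

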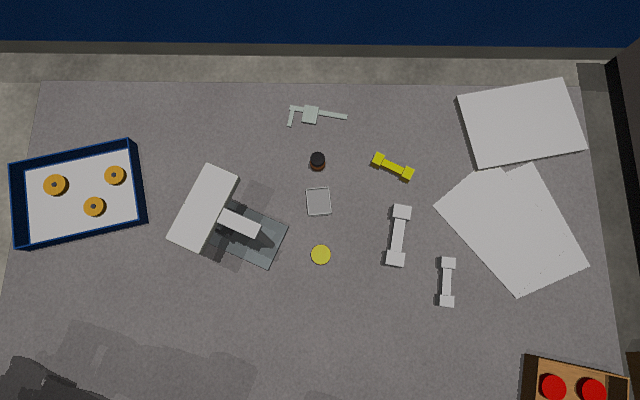

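View pics/side0.png

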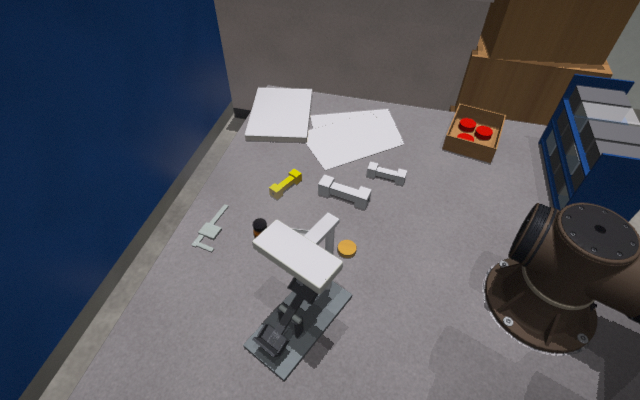

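The candidates in the top view are a large silver-white dumb-bell at (398,235), a small white one at (447,282) and a yellow one at (393,166). The bar should be the large one: it isn't yellow, and it is the larger of the two in its colour. I'll confirm in a crop and enlarge the stand too.

Run:
```python
import cv2,numpy as np
t=cv2.imread('pics/top0.png');s=cv2.imread('pics/side0.png')
a=cv2.resize(t[195:315,370:470],None,fx=5,fy=5,interpolation=cv2.INTER_CUBIC)
cv2.imwrite('pics/c1.png',a)
b=cv2.resize(s[205:385,225:365],None,fx=3.3,fy=3.3,interpolation=cv2.INTER_CUBIC)
c=cv2.resize(t[150:280,160:300],None,fx=2.4,fy=2.4,interpolation=cv2.INTER_CUBIC)
o=np.zeros((600,800,3),np.uint8);o[:b.shape[0],:b.shape[1]]=b;o[:c.shape[0],b.shape[1]:b.shape[1]+c.shape[1]]=c
o=(255*(o/255.)**.6).astype(np.uint8)
cv2.imwrite('pics/c2.png',o);print(b.shape,c.shape)
```

```text
(594, 462, 3) (312, 336, 3)
```

View pics/c1.png

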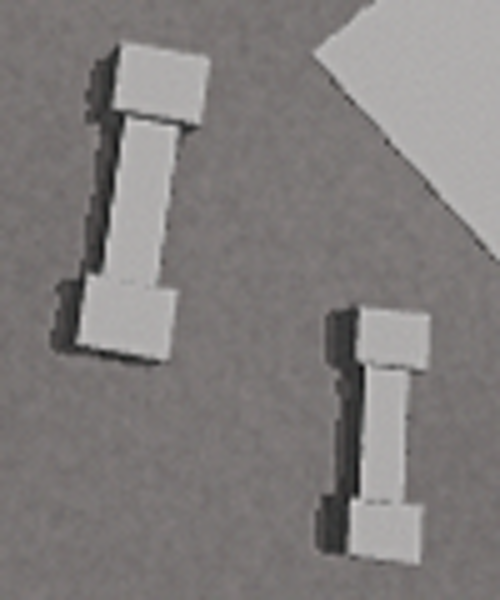

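View pics/c2.png

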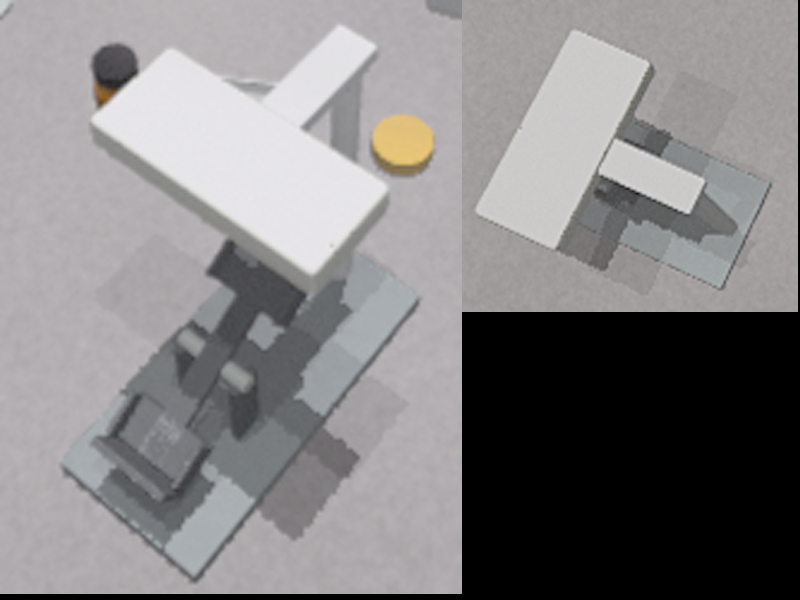

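The crop confirms the large silver-white dumb-bell at (398,235) as the bar. The side crop shows the cradle with its foot plate near and low at about (266,345), the base plate corners at (352,295), (284,379) and (244,346), and the lamp above.

```bash
cat > fit.py <<'E'
from h import *
from scipy.optimize import least_squares
T=np.load('pics/top0.png.npz');S=np.load('pics/side0.png.npz')
tc=lambda u,v:(370+(u+.5)/5-.5,195+(v+.5)/5-.5)
ss=lambda u,v:(225+(u+.5)/3.3-.5,205+(v+.5)/3.3-.5)
ts=lambda u,v:(160+(u-462+.5)/2.4-.5,150+(v+.5)/2.4-.5)
c=[onz(T,tc(*p),44)[:2] for p in [(122,43),(210,57),(170,350),(77,347-8)]]
print('bar top corners',np.round(c,1)); m=np.mean(c,0);c=np.array(c)
ax=(c[0]+c[1]-c[2]-c[3])/2;print('bar centre',m,'len',np.linalg.norm(ax),'w',np.linalg.norm(c[0]-c[1]),'yaw deg',np.degrees(np.arctan2(ax[1],ax[0])))
def stand(p,P):
    X,Y,th=p[:3];c,s=np.cos(th),np.sin(th);P=np.atleast_2d(np.array(P,float))
    return P@np.array([[c,s,0],[-s,c,0],[0,0,1]])+[X,Y,0]
def pts(p):
    a,l=p[3],p[4]
    t=[(a+125,60,12),(a+125,-60,12),(l,80,277),(l,-80,277),(l+70,80,277),(l+70,-80,277)]
    s=[(a-125,-60,12),(a-125,60,12),(a+125,60,12),(l,-80,277),(l,80,277),(l+70,80,277),(l,80,251)]
    return t,s
# stand x is about -y ; stand y is about +x world (ahead)
tu=[ts(770,182),ts(722,285),ts(574,30),ts(476,212),ts(652,66),ts(557,249)]
su=[None]*7
su=[ss(195,574),ss(63,466),None,ss(318,270),ss(93,122),ss(172,48),None]
su=[ss(195,574),ss(63,466),None,None,ss(93,122),ss(172,48),None]
# side: decide near/far by fit
su[3]=ss(312,272)
def res(p):
    t,s=pts(p);r=[]
    r.append(proj(T,stand(p,t))-np.array(tu))
    idx=[i for i in range(7) if su[i] is not None]
    r.append(proj(S,stand(p,s))[idx]-np.array([su[i] for i in idx]))
    return np.vstack(r).ravel()
if __name__=='__main__':
    for th0 in (-1.2,-1.9):
        r=least_squares(res,[500,250,th0,15,-3],loss='soft_l1');print(np.round(r.x,3),r.cost);print(np.round(res(r.x).reshape(-1,2),1).tolist())
        np.save('stand.npy',r.x) if th0==-1.9 else 0
E
python3 fit.py
```

```text
bar top corners [[ 598.3 -212.1]
 [ 591.8 -255.3]
 [ 449.1 -230.3]
 [ 453.8 -186.1]]
bar centre [ 523.27019873 -220.94801529] len 145.81209080032804 w 43.62171088706053 yaw deg -10.07403271539565
[532.57  173.23   -1.972 -15.686 -46.836] 10.54655398686109
[[0.3, -0.1], [-0.2, 1.4], [-0.8, -1.3], [-1.2, 1.0], [0.3, -1.9], [-0.1, 1.3], [0.4, 1.1], [-1.3, -1.2], [1.6, -0.1], [-1.4, -1.7], [-0.1, -2.4]]
[627.95  398.189  -1.972 228.659 197.509] 10.546553986861003
[[0.3, -0.1], [-0.2, 1.4], [-0.8, -1.3], [-1.2, 1.0], [0.3, -1.9], [-0.1, 1.3], [0.4, 1.1], [-1.3, -1.2], [1.6, -0.1], [-1.4, -1.7], [-0.1, -2.4]]
```

```bash
cat > ov.py <<'E'
from fit import *
def cr(x,y,z):  # seat frame -> stand
    s,c=.5,np.sqrt(.75); return (-15+c*x-s*z, y, 80+30*c+s*x+c*z)
def shape():
    L=[]
    L.append([cr(-75,-30,4),cr(-75,30,4)])
    for x0 in(-58,58):
        for y in(-26,26): L.append([cr(x0-15,y,-8),cr(x0+15,y,-8)])
        L.append([cr(x0-15,-26,-22),cr(x0-15,26,-22),cr(x0+15,26,-22),cr(x0+15,-26,-22),cr(x0-15,-26,-22)])
    L.append([(0,-30,80),(0,30,80)])
    L.append([(135,0,12),(135,0,262)])
    return L
def draw(f,img,p,sc,off):
    a=cv2.resize(img,None,fx=sc,fy=sc,interpolation=cv2.INTER_CUBIC);a=(255*(a/255.)**.6).astype(np.uint8)
    for i,l in enumerate(shape()):
        q=(proj(f,stand(p,l))-off+.5)*sc-.5
        cv2.polylines(a,[np.round(q*8).astype(np.int32)],False,[(0,0,255),(0,255,0),(255,0,0),(0,255,255)][min(i,3)] if i<1 else (0,255,0),1,cv2.LINE_AA,3)
    return a
if __name__=='__main__':
    p=least_squares(lambda q:np.r_[res(q),q[4]+4],[500,250,-1.9,15,-3],loss='soft_l1').x;print(p)
    np.save('stand.npy',p)
    s=cv2.imread('pics/side0.png')
    cv2.imwrite('pics/o1.png',draw(S,s[265:385,235:360],p,5,np.array([235,265])))
E
python3 ov.py
```

```text
bar top corners [[ 598.3 -212.1]
 [ 591.8 -255.3]
 [ 449.1 -230.3]
 [ 453.8 -186.1]]
bar centre [ 523.27019873 -220.94801529] len 145.81209080032804 w 43.62171088706053 yaw deg -10.07403271539565
[549.29050759 212.66676064  -1.97180995  27.14968963  -4.00000005]
```

View pics/o1.png

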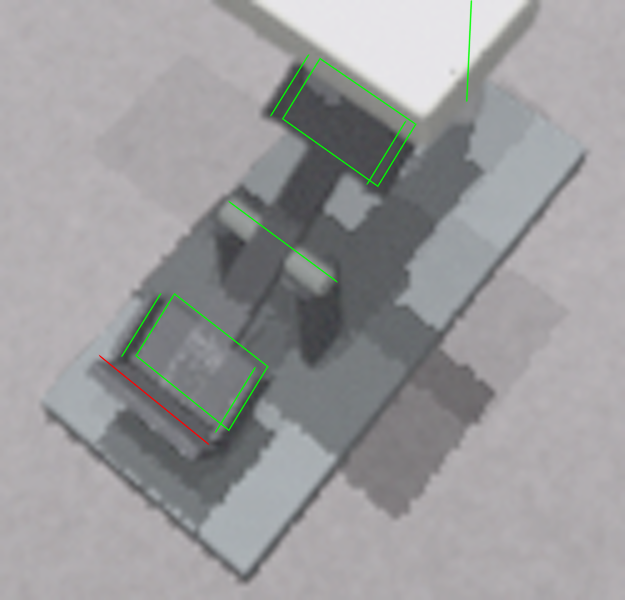

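The overlay fits to about 2–3 mm: red foot edge at (99–208, 356–444) and pin line at (228–335, 202–282) in the crop. It looks about 3 mm too far up the slope. Next I'll check the wrist range for both outcomes and plan the moves.

```bash
cat >> h.py <<'E'
from scipy.spatial.transform import Rotation as Ro
def frame(zdir,xdir):
    z=np.array(zdir,float);z/=np.linalg.norm(z);x=np.array(xdir,float);x-=z*(x@z);x/=np.linalg.norm(x)
    return np.c_[x,np.cross(z,x),z]
def rows(wps,g,frm=None,vmax=48.):
    """wps: list of (pos,R); rows from measured pose, straight pieces"""
    o=bot.get_obs();p,R=frm or (np.array(o['eef_pos']),np.array(o['tool_rot']));out=[]
    for tp,tR in wps:
        rv=Ro.from_matrix(R.T@tR).as_rotvec();tp=np.array(tp,float)
        n=max(1,int(np.ceil(max(np.linalg.norm(tp-p)/vmax,np.degrees(np.linalg.norm(rv))/8.4))));p0=p;R0=R
        for i in range(n):
            tgt=p0+(tp-p0)*(i+1)/n; tRi=R0@Ro.from_rotvec(rv*(i+1)/n).as_matrix()
            d=np.round(R.T@(tgt-p)/500,3); r=np.round(Ro.from_matrix(R.T@tRi).as_rotvec()/np.pi,3)
            p=p+R@(d*500);R=R@Ro.from_rotvec(r*np.pi).as_matrix()
            out.append([*d.tolist(),*r.tolist(),g])
    for i in range(0,len(out),8): print('['+','.join('['+','.join('%g'%(v+0) for v in r)+']' for r in out[i:i+8])+']')
    print(len(out),'end',np.round(p,1));return p,R
E
python3 - <<'E'
from h import *
o=bot.get_obs();q=o['joint_pos']
M=lambda q,s=1:(Ro.from_euler('Z',q[0])*Ro.from_euler('Y',q[1]+q[2])*Ro.from_euler('Z',s*q[3])*Ro.from_euler('Y',q[4])*Ro.from_euler('Z',q[5]+np.pi/2)).as_matrix()
print(np.abs(M(q)-o['tool_rot']).max())
th=-1.972;sx=np.array([np.cos(th),np.sin(th),0]);ux=sx*.866+[0,0,.5];n=-.5*sx+[0,0,.866]
for nm,x in(('x low',-ux),('x high',ux)):
  R=frame(-n,x)
  for f in(1.8,2.0,2.2):
    W=(Ro.from_euler('Y',-f)*Ro.from_euler('Z',-.37)).as_matrix()@R
    e=Ro.from_matrix(W).as_euler('ZYZ');print(nm,f,e[0],e[1],(e[2]-np.pi/2+np.pi)%(2*np.pi)-np.pi)
yb=np.radians(-10.07);ax=np.array([np.cos(yb),np.sin(yb),0])
RB=frame([0,0,-1],-ax)
rows([((320,350,350),o['tool_rot']),((460,0,300),RB),((522,-221,100),RB)],1)
E
```

```text
3.885780586188048e-16
x low 1.8 -0.37067822045108756 1.713915888074131 0.7876219880376514
x low 2.0 -0.3670715663836428 1.5272881209292228 0.8597201068098066
x low 2.2 -0.3771078193057553 1.340889869027956 0.9330116160547828
x high 1.8 -0.37067822045108756 1.713915888074131 -2.3539706655521417
x high 2.0 -0.3670715663836429 1.5272881209292228 -2.281872546779987
x high 2.2 -0.3771078193057552 1.340889869027956 -2.20858103753501
[[-0.055,-0.051,-0.038,0,0,0,1],[-0.055,-0.052,-0.038,0,0,0,1],[-0.055,-0.051,-0.038,0,0,0,1],[-0.056,-0.051,-0.037,0,0,0,1],[-0.055,-0.051,-0.038,0,0,0,1],[-0.055,-0.052,-0.038,0,0,0,1],[-0.055,-0.051,-0.038,0,0,0,1],[-0.055,-0.051,-0.038,0,0,0,1]]
[[-0.056,-0.076,0.013,0,0,-0.003,1],[-0.056,-0.076,0.012,0,0,-0.003,1],[-0.054,-0.077,0.013,0,0,-0.004,1],[-0.054,-0.077,0.012,0,0,-0.003,1],[-0.053,-0.078,0.013,0,0,-0.003,1],[-0.052,-0.079,0.013,0,0,-0.003,1],[-0.052,-0.079,0.012,0,0,-0.004,1],[-0.05,-0.079,0.013,0,0,-0.003,1]]
[[-0.028,-0.059,0.057,0,0,0,1],[-0.029,-0.059,0.057,0,0,0,1],[-0.028,-0.059,0.057,0,0,0,1],[-0.029,-0.059,0.058,0,0,0,1],[-0.028,-0.059,0.057,0,0,0,1],[-0.029,-0.06,0.057,0,0,0,1],[-0.028,-0.059,0.057,0,0,0,1]]
23 end [ 521.9 -221.1  100. ]
```

>>> {"op": "carry_out", "data": {"plan": [[-0.055,-0.051,-0.038,0,0,0,1],[-0.055,-0.052,-0.038,0,0,0,1],[-0.055,-0.051,-0.038,0,0,0,1],[-0.056,-0.051,-0.037,0,0,0,1],[-0.055,-0.051,-0.038,0,0,0,1],[-0.055,-0.052,-0.038,0,0,0,1],[-0.055,-0.051,-0.038,0,0,0,1],[-0.055,-0.051,-0.038,0,0,0,1]]}}

```text
time_s: 0.9
eef_pos: [320.3, 348.7, 351.0]
tool_rot: [[-0.967, 0.254, -0.0], [0.254, 0.967, -0.0], [0.0, -0.0, -1.0]]
wrist_force: [1.4, 0.6, 0.4]
gripper_width: 85.6
finger_force: 0.0
```

>>> {"op": "carry_out", "data": {"plan": [[-0.056,-0.076,0.013,0,0,-0.003,1],[-0.056,-0.076,0.012,0,0,-0.003,1],[-0.054,-0.077,0.013,0,0,-0.004,1],[-0.054,-0.077,0.012,0,0,-0.003,1],[-0.053,-0.078,0.013,0,0,-0.003,1],[-0.052,-0.079,0.013,0,0,-0.003,1],[-0.052,-0.079,0.012,0,0,-0.004,1],[-0.05,-0.079,0.013,0,0,-0.003,1]]}}

```text
time_s: 1.7
eef_pos: [460.3, -1.7, 299.6]
tool_rot: [[-0.985, 0.174, 0.0], [0.174, 0.985, 0.0], [-0.0, 0.0, -1.0]]
wrist_force: [0.6, 0.9, 0.1]
gripper_width: 85.6
finger_force: 0.0
```

>>> {"op": "carry_out", "data": {"plan": [[-0.028,-0.059,0.057,0,0,0,1],[-0.029,-0.059,0.057,0,0,0,1],[-0.028,-0.059,0.057,0,0,0,1],[-0.029,-0.059,0.058,0,0,0,1],[-0.028,-0.059,0.057,0,0,0,1],[-0.029,-0.06,0.057,0,0,0,1],[-0.028,-0.059,0.057,0,0,0,1],[0,0,0,0,0,0,1]]}}

```text
time_s: 2.5
eef_pos: [521.1, -223.3, 95.9]
tool_rot: [[-0.984, 0.177, -0.004], [0.177, 0.984, 0.002], [0.005, 0.002, -1.0]]
wrist_force: [0.3, -0.3, 0.7]
gripper_width: 85.3
finger_force: 0.0
```

```bash
python3 - <<'E'
from h import *
o=bot.get_obs();print(o['eef_pos'],o['joint_pos'],o['wrist_force'],o['torque'])
T=snap('top','t1.png');S=snap('side','s1.png')
a=cv2.resize(cv2.imread('pics/t1.png')[170:300,340:480],None,fx=2.8,fy=2.8,interpolation=2)
b=cv2.resize(cv2.imread('pics/s1.png')[140:240,280:420],None,fx=2.8,fy=2.8,interpolation=2)
w=np.zeros((370,790,3),np.uint8);w[:a.shape[0],:a.shape[1]]=a;w[:b.shape[0],395:395+b.shape[1]]=b;cv2.imwrite('pics/v1.png',w)
S=np.load('pics/side0.png.npz')
# predicted bar corners in side0, z=44 & check
yb=np.radians(-10.07);x=np.array([np.cos(yb),np.sin(yb),0]);y=np.array([-x[1],x[0],0]);c=np.array([522,-220.7,0])
q=proj(S,[c+sx*75*x+sy*22*y+[0,0,44] for sx in(1,-1) for sy in(1,-1)]);print(q.round(1).tolist())
s=cv2.imread('pics/side0.png');k=cv2.resize(s[165:215,305:385],None,fx=8,fy=8,interpolation=2)
for u in q: cv2.circle(k,tuple(int(v) for v in ((u-[305,165]+.5)*8-.5)),3,(0,0,255),1)
cv2.imwrite('pics/v2.png',k)
cv2.imwrite('pics/v3.png',np.vstack([w[:,:640],np.zeros((0,640,3),np.uint8)]))
E
python3 -c "
import cv2,numpy as np
a=cv2.imread('pics/v1.png');b=cv2.imread('pics/v2.png')
b=cv2.resize(b,(368,230));o=np.zeros((600,790,3),np.uint8);o[:370]=a;o[370:,:368]=b;cv2.imwrite('pics/v4.png',o)"
```

```text
[ 521.14800963 -223.28591907   95.86596108] [-5.21202093e-01  5.36737412e-01  1.80583053e+00 -2.25619586e-04
  8.03952594e-01 -1.91394747e+00] [ 0.30256702 -0.29592569  0.70609663] [-0.00368897  0.01108287 -0.01692361]
[[317.7, 183.3], [323.8, 173.8], [366.1, 199.2], [371.3, 189.0]]
```

View pics/v4.png

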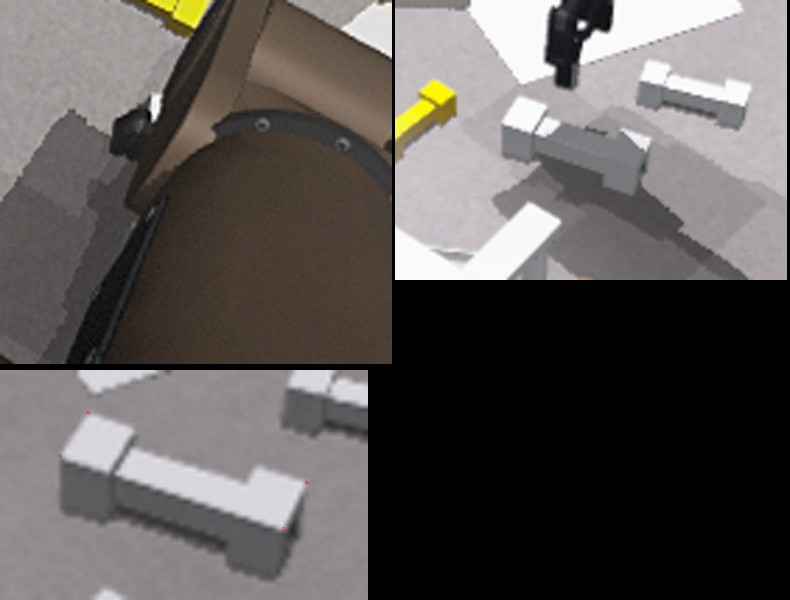

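The side-view prediction lands on the bar's corners, at roughly (318,183) and (371,189), and the open fingers sit above its middle. Next I descend.

Run:
```python
from h import *
print(bot.get_obs()['eef_pos'])
yb=np.radians(-10.07);RB=frame([0,0,-1],[-np.cos(yb),-np.sin(yb),0])
rows([((522,-221,60),RB),((522,-221,7),RB)],1,vmax=18)
```

```text
[ 521.43957841 -221.0016009    98.95606339]
[[0,0,0.026,0,0,0,1],[-0.001,0,0.026,0,0,0,1],[0,0,0.026,0,-0.001,0,1],[0,0,0.035,0,0,0,1],[0,0,0.036,0,0,0,1],[0,0,0.035,0,0,0,1]]
6 end [ 521.9 -221.     7. ]
```

>>> {"op": "carry_out", "data": {"plan": [[0,0,0.026,0,0,0,1],[0,0,0.036,0,0,0,1],[0,0,0.036,0,0,0,1],[0,0,0.036,0,0,0,1],[0,0,0.03,0,0,0,1],[0,0,0.02,0,0,0,1],[0,0,0,0,0,0,1],[0,0,0,0,0,0,1]]}}

```text
time_s: 3.4
eef_pos: [522.2, -220.6, 8.4]
tool_rot: [[-0.985, 0.174, 0.001], [0.174, 0.985, -0.0], [-0.001, -0.0, -1.0]]
wrist_force: [-0.9, 0.8, 0.9]
gripper_width: 85.3
finger_force: 0.0
```

>>> {"op": "carry_out", "data": {"plan": [[0,0,0,0,0,0,-1],[0,0,0,0,0,0,-1],[0,0,0,0,0,0,-1],[0,0,0,0,0,0,-1],[0,0,0,0,0,0,-1],[0,0,0,0,0,0,-1],[0,0,0,0,0,0,-1],[0,0,0,0,0,0,-1]], "force": 80}}

```text
time_s: 4.2
eef_pos: [521.9, -220.8, 7.8]
tool_rot: [[-0.985, 0.174, -0.0], [0.174, 0.985, 0.0], [0.0, 0.0, -1.0]]
wrist_force: [-0.6, -0.1, 0.4]
gripper_width: 0.4
finger_force: 0.0
```

The fingers shut to 0.4 mm, so they missed the bar. I'll look at it.

Run:
```python
from h import *
T=snap('top','t2.png');S=snap('side','s2.png')
b=cv2.resize(cv2.imread('pics/s2.png')[120:240,270:420],None,fx=5,fy=5,interpolation=2)
q=proj(S,[bot.get_obs()['eef_pos']])[0];print(q)
cv2.circle(b,tuple(int(v) for v in ((q-[270,120]+.5)*5-.5)),4,(0,0,255),1)
cv2.imwrite('pics/v5.png',b)
```

```text
[343.70020979 194.60033544]
```

View pics/v5.png

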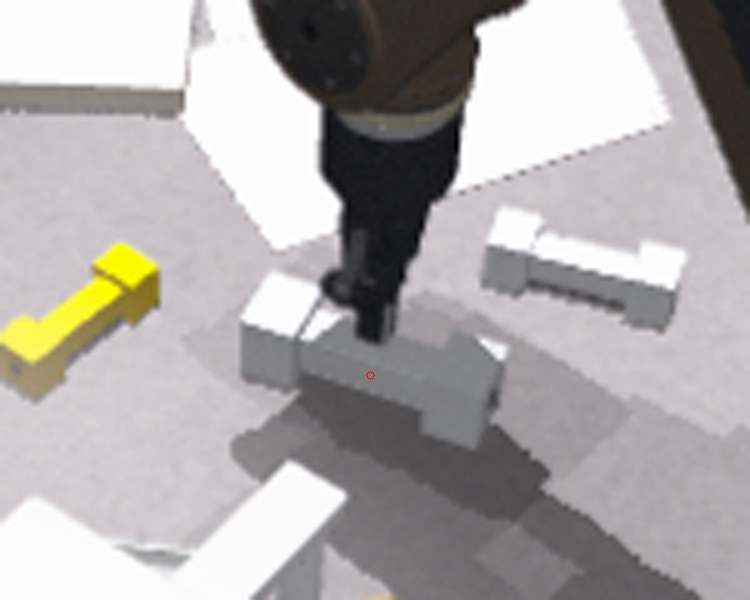

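Run:
```python
from h import *
S=np.load('pics/side0.png.npz');T=np.load('pics/top0.png.npz')
y=np.array([.174,.985,0])
for z in (112,125,140): print(z,proj(S,[np.array([521.3,-221.5,z])+y*50,np.array([521.3,-221.5,z])-y*50]).round(1).tolist())
# shut tip at px (345,188): candidates
uv=(270+375/5,120+340/5)
for z in(8,20,36,40,50): print(z,onz(S,uv,z).round(1))
print(bot.get_obs()['wrist_force'],bot.get_obs()['joint_pos'])
```

```text
112 [[339.1, 180.4], [352.4, 157.9]]
125 [[339.3, 176.9], [352.8, 154.5]]
140 [[339.6, 172.8], [353.1, 150.4]]
8 [ 523.8 -248.4    8. ]
20 [ 522.  -236.9   20. ]
36 [ 519.7 -221.4   36. ]
40 [ 519.2 -217.6   40. ]
50 [ 517.7 -207.9   50. ]
[0.82657509 0.94065754 0.90155581] [-5.16816481e-01  6.67963067e-01  1.86549104e+00  1.41561660e-04
  6.08179628e-01 -1.91261232e+00]
```

The side view shows the shut tips at about (345,188), on top of the bar's middle. So the real tips are about 28 mm higher than the reported TCP. I'll check by feeling for the bar's top (z = 36) in small steps.

>>> {"op": "carry_out", "data": {"plan": [[0,0,0.003,0,0,0,-1],[0,0,0.003,0,0,0,-1],[0,0,0,0,0,0,-1]]}}

```text
time_s: 4.6
eef_pos: [521.8, -220.8, 4.6]
tool_rot: [[-0.985, 0.174, -0.0], [0.174, 0.985, 0.0], [0.0, 0.0, -1.0]]
wrist_force: [-0.1, 0.2, 0.2]
gripper_width: -0.1
finger_force: 0.0
```

>>> {"op": "carry_out", "data": {"plan": [[0,0,0.003,0,0,0,-1],[0,0,0.003,0,0,0,-1],[0,0,0,0,0,0,-1]]}}

```text
time_s: 4.9
eef_pos: [522.1, -220.9, 3.6]
tool_rot: [[-0.985, 0.174, 0.001], [0.174, 0.985, -0.001], [-0.001, -0.0, -1.0]]
wrist_force: [-5.8, 3.2, 23.5]
gripper_width: 0.3
finger_force: 11.7
```

Run:
```python
from h import *
S=snap('side','s3.png');print(bot.get_obs()['wrist_force'])
d=cv2.absdiff(cv2.imread('pics/s3.png'),cv2.imread('pics/s2.png')).max(2)
b=cv2.resize(cv2.imread('pics/s3.png')[165:205,320:370],None,fx=12,fy=12,interpolation=2)
cv2.imwrite('pics/v6.png',b)
```

```text
[-6.30336     2.25639993 22.80349088]
```

View pics/v6.png

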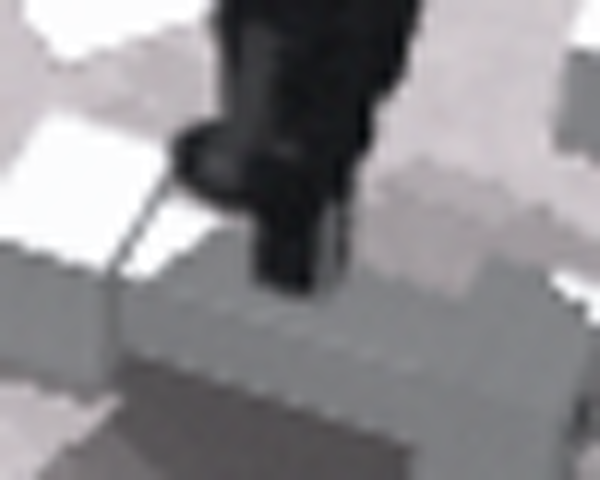

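Contact came at reported z ≈ 3.6, where the tips should be at 36. So the tips really sit about 32 mm behind the reported TCP. I'll open, go down by that much more, and grip.

>>> {"op": "carry_out", "data": {"plan": [[0,0,-0.01,0,0,0,1],[0,0,0,0,0,0,1],[0,0,0,0,0,0,1],[0,0,0,0,0,0,1],[0,0,0,0,0,0,1],[0,0,0,0,0,0,1],[0,0,0,0,0,0,1],[0,0,0,0,0,0,1]]}}

```text
time_s: 5.75
eef_pos: [521.9, -220.8, 6.8]
tool_rot: [[-0.985, 0.174, -0.0], [0.174, 0.985, 0.0], [0.0, 0.0, -1.0]]
wrist_force: [0.1, 0.7, 0.1]
gripper_width: 85.6
finger_force: 0.0
```

>>> {"op": "carry_out", "data": {"plan": [[0,0,0.01,0,0,0,1],[0,0,0.01,0,0,0,1],[0,0,0.01,0,0,0,1],[0,0,0.01,0,0,0,1],[0,0,0,0,0,0,1]]}}

```text
time_s: 6.25
eef_pos: [521.6, -220.6, -14.0]
tool_rot: [[-0.985, 0.174, -0.001], [0.174, 0.985, 0.001], [0.001, 0.001, -1.0]]
wrist_force: [-0.2, 0.7, 0.4]
gripper_width: 85.3
finger_force: 0.0
```

No contact and straddling freely. I'll go the remaining 15 mm and close.

>>> {"op": "carry_out", "data": {"plan": [[0,0,0.01,0,0,0,1],[0,0,0.01,0,0,0,1],[0,0,0.008,0,0,0,1],[0,0,0,0,0,0,1]]}}

```text
time_s: 6.65
eef_pos: [521.7, -220.7, -27.7]
tool_rot: [[-0.985, 0.174, -0.001], [0.174, 0.985, 0.001], [0.001, 0.0, -1.0]]
wrist_force: [-0.0, 0.1, 0.6]
gripper_width: 85.3
finger_force: 0.0
```

>>> {"op": "carry_out", "data": {"plan": [[0,0,0,0,0,0,-1],[0,0,0,0,0,0,-1],[0,0,0,0,0,0,-1],[0,0,0,0,0,0,-1],[0,0,0,0,0,0,-1],[0,0,0,0,0,0,-1],[0,0,0,0,0,0,-1],[0,0,0,0,0,0,-1]], "force": 80}}

```text
time_s: 7.45
eef_pos: [522.1, -220.8, -26.7]
tool_rot: [[-0.985, 0.174, 0.001], [0.174, 0.985, -0.0], [-0.001, -0.0, -1.0]]
wrist_force: [-0.4, 0.9, 5.2]
gripper_width: 26.9
finger_force: 79.6
```

```bash
python3 -c "
from h import *
o=bot.get_obs();print(o['wrist_force'],o['torque'],o['gripper_width'],o['eef_pos'])"
```

```text
[-0.36550529  0.89472198  5.20349266] [ 0.24769867  0.05604961 -0.04948134] 26.875134672163174 [ 522.1302933  -220.82500305  -26.69995848]
```

The bar is gripped (26.9 mm), but the fingertips seem to brush the table (5 N up), and low tips could hit the cradle's pin ends. I'll regrip 6 mm higher and lift.

>>> {"op": "carry_out", "data": {"plan": [[0,0,0,0,0,0,0.1],[0,0,0,0,0,0,0.1],[0,0,0,0,0,0,0.1],[0,0,-0.006,0,0,0,0.1],[0,0,-0.006,0,0,0,0.1],[0,0,0,0,0,0,0.1]]}}

```text
time_s: 8.05
eef_pos: [522.2, -221.0, -20.6]
tool_rot: [[-0.985, 0.174, 0.001], [0.174, 0.985, -0.0], [-0.001, -0.0, -1.0]]
wrist_force: [-0.1, -0.1, 0.2]
gripper_width: 46.9
finger_force: 0.0
```

>>> {"op": "carry_out", "data": {"plan": [[0,0,0,0,0,0,-1],[0,0,0,0,0,0,-1],[0,0,0,0,0,0,-1],[0,0,0,0,0,0,-1],[0,0,0,0,0,0,-1],[0,0,0,0,0,0,-1]], "force": 100}}

```text
time_s: 8.65
eef_pos: [522.0, -220.8, -20.7]
tool_rot: [[-0.985, 0.174, 0.0], [0.174, 0.985, 0.0], [-0.0, 0.0, -1.0]]
wrist_force: [-1.4, 1.6, 6.3]
gripper_width: 26.5
finger_force: 99.2
```

>>> {"op": "carry_out", "data": {"plan": [[0,0,-0.02,0,0,0,-1],[0,0,-0.03,0,0,0,-1],[0,0,-0.03,0,0,0,-1],[0,0,-0.03,0,0,0,-1],[0,0,-0.02,0,0,0,-1],[0,0,0,0,0,0,-1],[0,0,0,0,0,0,-1],[0,0,0,0,0,0,-1]]}}

```text
time_s: 9.45
eef_pos: [521.6, -220.6, 43.2]
tool_rot: [[-0.985, 0.174, -0.001], [0.174, 0.985, 0.001], [0.001, 0.001, -1.0]]
wrist_force: [-0.3, 0.5, -4.3]
gripper_width: 26.1
finger_force: 98.8
```

```bash
python3 -c "
from h import *
o=bot.get_obs();print(o['wrist_force'],o['torque'],o['gripper_width'],o['eef_pos'])
S=snap('side','s4.png')"
```

```text
[-0.27298337  0.45458302 -4.3334325 ] [-0.03133103 -0.16966519 -0.03584413] 26.128099982887942 [ 521.61200333 -220.63344869   43.16638538]
```

Lifted: 4.3 N weight with a moment of −0.17 N m about y, so the heavy end is the near one (toward −x, which is tool +x). I'll cross-check with the wrist joint effort and plan the carry.

```bash
cat >> h.py <<'E'
P=np.load('stand.npy')
th=P[2];SX=np.array([np.cos(th),np.sin(th),0]);UX=SX*np.sqrt(.75)+[0,0,.5];N=-.5*SX+[0,0,np.sqrt(.75)];UY=np.cross(N,UX)
ORG=np.array([P[0],P[1],0])-SX*3   # fit looked ~3 mm too far up the slope
SEAT=ORG+[0,0,80]+30*N
RP=frame(-N,-UX); G=42.7
def tcp(x,y,z): return SEAT+UX*x+UY*y+N*z-N*G
E
python3 - <<'E'
from h import *
o=bot.get_obs();print(o['effort'][4],SEAT,UY,N,o['joint_pos'])
Rv=o['tool_rot'];yb=np.radians(-10.07);RB=frame([0,0,-1],[-np.cos(yb),-np.sin(yb),0])
f=rows([((480,-180,300),RB),((450,-20,420),frame([0,0,-1],-SX))],-1,vmax=42)
A=ORG-SX*120+[0,0,430]-N*G
rows([(A,RP)],-1,frm=f,vmax=42)
E
```

```text
0.1442414615303278 [556.31683919 229.23874496 105.98076211] [ 9.20665796e-01 -3.90351755e-01 -2.77555756e-17] [0.19517588 0.4603329  0.8660254 ] [-5.16855951e-01  6.12206081e-01  1.84723000e+00  1.53748954e-04
  6.83445553e-01 -1.91262378e+00]
[[0.014,0.009,-0.073,0,0,0,-1],[0.014,0.01,-0.074,0,0,0,-1],[0.013,0.009,-0.073,0,0,0,-1],[0.014,0.01,-0.073,0,0,0,-1],[0.014,0.009,-0.074,0,0,0,-1],[0.014,0.009,-0.073,0,0,0,-1],[0.014,0.01,-0.074,0,0,0,-1],[0.009,0.023,-0.018,0,0,0.044,-1]]
[[0.012,0.022,-0.019,0,0,0.044,-1],[0.015,0.021,-0.018,0,0,0.044,-1],[0.017,0.017,-0.019,0,0,0.044,-1],[0.02,0.016,-0.018,0,0,0.044,-1],[0.022,0.012,-0.018,0,0,0.044,-1],[0.023,0.009,-0.019,0,0,0.044,-1],[0.025,0.006,-0.018,0,0,0.044,-1],[0.025,0.003,-0.019,0,0,0.044,-1]]
[[0.025,-0.001,-0.018,0,0,0.044,-1],[0.024,-0.004,-0.018,0,0,0.044,-1],[0.024,-0.008,-0.019,0,0,0.044,-1],[0.023,-0.01,-0.018,0,0,0.044,-1]]
20 end [450.3 -19.9 419.9]
[[0.079,0,0.006,0,-0.019,0,-1],[0.079,0,0.001,0,-0.018,0,-1],[0.079,0,-0.003,0,-0.019,0,-1],[0.078,0,-0.008,0,-0.018,0,-1],[0.078,0,-0.012,0,-0.019,0,-1],[0.077,0,-0.017,0,-0.018,0,-1],[0.077,0,-0.021,0,-0.019,0,-1],[0.074,0.001,-0.026,0,-0.018,0,-1]]
[[0.073,0,-0.03,0,-0.019,0,-1]]
9 end [589.1 306.  393. ]
```

The j5 effort of +0.14 N m agrees: the near end is heavy and must go down. Now the carry.

>>> {"op": "carry_out", "data": {"plan": [[0.014,0.009,-0.073,0,0,0,-1],[0.014,0.01,-0.074,0,0,0,-1],[0.013,0.009,-0.073,0,0,0,-1],[0.014,0.01,-0.073,0,0,0,-1],[0.014,0.009,-0.074,0,0,0,-1],[0.014,0.009,-0.073,0,0,0,-1],[0.014,0.01,-0.074,0,0,0,-1],[0.009,0.023,-0.018,0,0,0.044,-1]]}}

```text
time_s: 10.3
eef_pos: [477.9, -168.3, 313.2]
tool_rot: [[-0.951, 0.309, 0.004], [0.309, 0.951, -0.002], [-0.005, -0.001, -1.0]]
wrist_force: [0.9, 0.2, -4.6]
gripper_width: 26.2
finger_force: 100.3
```

>>> {"op": "carry_out", "data": {"plan": [[0.012,0.022,-0.019,0,0,0.044,-1],[0.015,0.021,-0.018,0,0,0.044,-1],[0.017,0.017,-0.019,0,0,0.044,-1],[0.02,0.016,-0.018,0,0,0.044,-1],[0.022,0.012,-0.018,0,0,0.044,-1],[0.023,0.009,-0.019,0,0,0.044,-1],[0.025,0.006,-0.018,0,0,0.044,-1],[0.025,0.003,-0.019,0,0,0.044,-1]]}}

```text
time_s: 11.1
eef_pos: [458.6, -68.4, 383.5]
tool_rot: [[-0.145, 0.989, -0.002], [0.989, 0.145, 0.0], [0.001, -0.002, -1.0]]
wrist_force: [-1.2, 0.7, -4.5]
gripper_width: 26.4
finger_force: 100.3
```

>>> {"op": "carry_out", "data": {"plan": [[0.025,-0.001,-0.018,0,0,0.044,-1],[0.024,-0.004,-0.018,0,0,0.044,-1],[0.024,-0.008,-0.019,0,0,0.044,-1],[0.023,-0.01,-0.018,0,0,0.044,-1]]}}

```text
time_s: 11.5
eef_pos: [449.8, -19.4, 420.1]
tool_rot: [[0.396, 0.918, -0.002], [0.918, -0.396, 0.0], [-0.0, -0.001, -1.0]]
wrist_force: [0.2, -0.8, -4.7]
gripper_width: 26.2
finger_force: 100.3
```

>>> {"op": "carry_out", "data": {"plan": [[0.079,0,0.006,0,-0.019,0,-1],[0.079,0,0.001,0,-0.018,0,-1],[0.079,0,-0.003,0,-0.019,0,-1],[0.078,0,-0.008,0,-0.018,0,-1],[0.078,0,-0.012,0,-0.019,0,-1],[0.077,0,-0.017,0,-0.018,0,-1],[0.077,0,-0.021,0,-0.019,0,-1],[0.074,0.001,-0.026,0,-0.018,0,-1]]}}

```text
time_s: 12.3
eef_pos: [573.9, 271.7, 395.2]
tool_rot: [[0.348, 0.921, -0.177], [0.822, -0.39, -0.415], [-0.451, -0.001, -0.892]]
wrist_force: [0.9, 0.7, -2.6]
gripper_width: 26.2
finger_force: 100.4
```

>>> {"op": "carry_out", "data": {"plan": [[0.073,0,-0.03,0,-0.019,0,-1],[0,0,0,0,0,0,-1],[0,0,0,0,0,0,-1]]}}

```text
time_s: 12.6
eef_pos: [589.5, 307.3, 390.2]
tool_rot: [[0.335, 0.921, -0.198], [0.796, -0.389, -0.463], [-0.504, -0.003, -0.864]]
wrist_force: [-1.3, 0.5, -4.2]
gripper_width: 26.3
finger_force: 100.6
```

Run:
```python
from h import *
o=bot.get_obs();print(o['eef_pos'],o['tool_rot'],o['wrist_force'],o['torque'],o['joint_pos'])
# approach: bar centre at seat coords (-25,0,150) -> (-25,0,60)
rows([(tcp(-25,0,170),RP),(tcp(-25,0,90),RP)],-1,vmax=40)
```

```text
[589.45109094 307.34297981 390.15553307] [[ 0.33479026  0.92115772 -0.19845387]
 [ 0.79630262 -0.38917797 -0.46307954]
 [-0.50380316 -0.00299481 -0.86381329]] [-1.2603909   0.45426719 -4.17587764] [ 0.40605944 -0.14770769 -0.01284865] [ 0.51377964  0.67486576  0.83085072 -0.350649    2.04401366  0.81658029]
[[0.038,0,0.064,0,0,0,-1],[0.037,0,0.065,0,0.001,0,-1],[0.038,0.001,0.064,0,0,0,-1],[0.038,0,0.065,0,0,0.001,-1],[0.037,0,0.064,-0.001,0,0,-1],[0,0,0.08,0,0,0,-1],[0,0,0.08,0,0,0,-1]]
7 end [574.1 270.8 134.5]
```

>>> {"op": "carry_out", "data": {"plan": [[0.038,0,0.064,0,0,0,-1],[0.037,0,0.065,0,0.001,0,-1],[0.038,0.001,0.064,0,0,0,-1],[0.038,0,0.065,0,0,0.001,-1],[0.037,0,0.064,-0.001,0,0,-1],[0,0,0.08,0,0,0,-1],[0,0,0.08,0,0,0,-1],[0,0,0,0,0,0,-1]]}}

```text
time_s: 13.4
eef_pos: [572.2, 266.5, 134.7]
tool_rot: [[0.341, 0.919, -0.198], [0.795, -0.394, -0.462], [-0.502, -0.0, -0.865]]
wrist_force: [0.5, 0.3, -4.0]
gripper_width: 26.0
finger_force: 100.6
```

>>> {"op": "carry_out", "data": {"plan": [[0,0,0,0,0,0,-1],[0,0,0,0,0,0,-1]]}}

```text
time_s: 13.6
eef_pos: [575.6, 270.4, 139.9]
tool_rot: [[0.344, 0.92, -0.189], [0.798, -0.392, -0.458], [-0.495, 0.007, -0.869]]
wrist_force: [1.2, 0.5, -3.8]
gripper_width: 26.3
finger_force: 100.6
```

```bash
cat > see.py <<'E'
from h import *
import sys
def barpts(c,R):  # heads boxes
    L=[]
    for s in(1,-1):
        for x in(75,41):
            L.append([c+R[:,0]*s*x+R[:,1]*a*22+R[:,2]*b*22 for a,b in((1,1),(1,-1),(-1,-1),(-1,1),(1,1))])
    return L
if __name__=='__main__':
    tag=sys.argv[1];o=bot.get_obs();R=np.array(o['tool_rot']);p=np.array(o['eef_pos']);print(p,o['wrist_force'],o['torque'])
    d=(p-tcp(0,0,0));print('seat coords',d@UX,d@UY,d@N)
    ims=[]
    for cam,(x0,y0,w,h),sc in(('side',(235,225,130,150),4),('top',(150,140,130,150),2)):
        f=snap(cam,cam[0]+tag+'.png');im=cv2.imread('pics/'+cam[0]+tag+'.png')
        a=cv2.resize(im[y0:y0+h,x0:x0+w],None,fx=sc,fy=sc,interpolation=2);a=(255*(a/255.)**.7).astype(np.uint8)
        for c,col in((p-R[:,2]*G,(0,255,0)),(p-R[:,2]*(G-32.4)+[0,0,32.4],(0,0,255))):
            for l in barpts(c,R): cv2.polylines(a,[np.round(((proj(f,l)-[x0,y0]+.5)*sc-.5)*8).astype(np.int32)],False,col,1,cv2.LINE_AA,3)
        ims.append(a)
    o=np.zeros((600,790,3),np.uint8);o[:,:520]=ims[0];o[:300,525:785]=ims[1];cv2.imwrite('pics/w'+tag+'.png',o)
E
python3 see.py 5
```

```text
[575.62423278 270.42098203 139.87142684] [ 1.18185705  0.45417519 -3.79965816] [ 0.41419104 -0.1192609  -0.00810085]
seat coords -22.417039550844457 1.7000983467335782 94.77605262052303
```

View pics/w5.png

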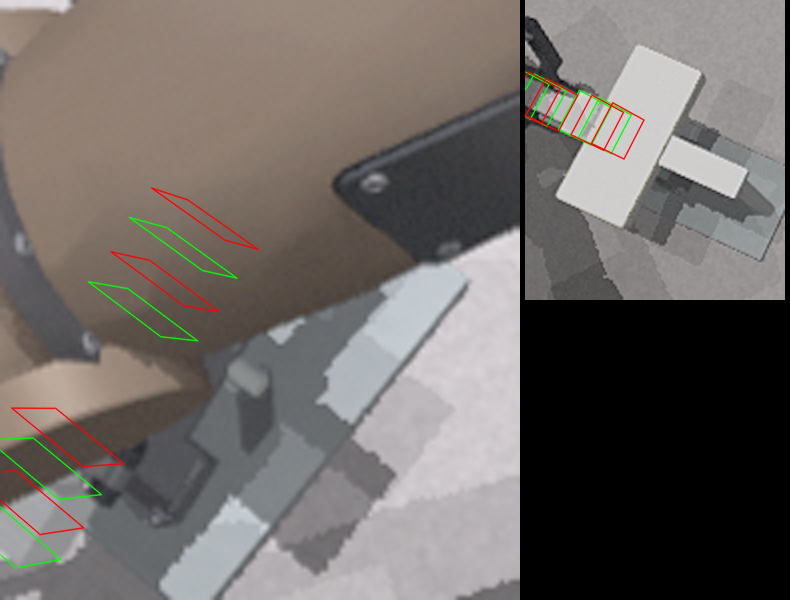

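The side view is mostly blocked by the forearm, but the bar's low end at (0–60, 490–560) agrees with the green outline (offset along the tool). I'll check this with intensity profiles instead of another picture.

Run:
```python
from see import *
R=np.array(bot.get_obs()['tool_rot']);p=np.array([575.62,270.42,139.87]);c=p-R[:,2]*G
for cam in('s','t'):
    f=np.load('pics/%s5.png.npz'%cam);g=cv2.cvtColor(f['pixels'],cv2.COLOR_RGB2GRAY).astype(np.float32)
    def prof(pts):
        q=proj(f,pts).astype(np.float32);return cv2.remap(g,q[:,:1],q[:,1:],1).ravel().astype(int).tolist()
    if cam=='s':
        s=np.arange(40,112,3)
        print('s',s.tolist())
        for a in(-12,0,12): print('axis, top face y',a,prof([c+R[:,0]*k+R[:,1]*a-R[:,2]*22 for k in s]))
        u=np.arange(-45,46,3)
        print('end-face across mid h',prof([c+R[:,0]*75+R[:,1]*k for k in u]))
        print('end-face vertical',prof([c+R[:,0]*75-R[:,2]*k for k in u]))
    else:
        u=np.arange(-45,46,3);print('u',u.tolist())
        for x in(-30,-45,-50,-55,-60,-65): print('across top x',x,prof([c+R[:,0]*x+R[:,1]*k-R[:,2]*(22 if x<-41 else 14) for k in u]))
        s=np.arange(-100,-15,3);print(s.tolist())
        for y in(-18,18):print('along',y,prof([c+R[:,0]*k+R[:,1]*y-R[:,2]*22 for k in s]))
```

```text
s [40, 43, 46, 49, 52, 55, 58, 61, 64, 67, 70, 73, 76, 79, 82, 85, 88, 91, 94, 97, 100, 103, 106, 109]
axis, top face y -12 [51, 81, 126, 138, 138, 138, 139, 137, 139, 139, 139, 149, 177, 163, 110, 104, 104, 105, 98, 81, 79, 99, 155, 157]
axis, top face y 0 [42, 43, 43, 42, 43, 42, 47, 84, 135, 139, 140, 151, 179, 182, 176, 180, 185, 182, 183, 186, 189, 185, 183, 184]
axis, top face y 12 [55, 42, 43, 41, 42, 41, 43, 43, 41, 41, 43, 42, 43, 83, 157, 180, 180, 185, 181, 178, 178, 180, 182, 184]
end-face across mid h [78, 80, 80, 79, 76, 77, 77, 92, 109, 113, 120, 138, 137, 138, 139, 137, 139, 139, 139, 115, 48, 40, 41, 42, 42, 43, 42, 42, 45, 79, 105]
end-face vertical [114, 116, 122, 129, 137, 139, 140, 141, 141, 137, 136, 137, 139, 139, 139, 137, 137, 139, 138, 140, 146, 158, 172, 178, 179, 181, 180, 180, 181, 180, 178]
u [-45, -42, -39, -36, -33, -30, -27, -24, -21, -18, -15, -12, -9, -6, -3, 0, 3, 6, 9, 12, 15, 18, 21, 24, 27, 30, 33, 36, 39, 42, 45]
across top x -30 [65, 64, 62, 59, 61, 64, 54, 18, 58, 99, 82, 164, 167, 167, 172, 169, 170, 169, 169, 151, 105, 83, 43, 47, 62, 85, 1
[... 580 characters left out ...]
, 170, 171, 170, 171, 167, 183, 185, 183, 183, 189, 176, 74, 71, 117, 117, 114, 117, 120, 116]
across top x -65 [62, 62, 63, 63, 53, 54, 52, 38, 172, 171, 170, 169, 168, 168, 168, 166, 180, 182, 181, 182, 181, 186, 154, 72, 113, 115, 114, 113, 120, 117, 118]
[-100, -97, -94, -91, -88, -85, -82, -79, -76, -73, -70, -67, -64, -61, -58, -55, -52, -49, -46, -43, -40, -37, -34, -31, -28, -25, -22, -19, -16]
along -18 [187, 188, 187, 189, 190, 145, 142, 135, 168, 180, 173, 172, 170, 169, 174, 172, 174, 178, 179, 135, 94, 94, 93, 95, 94, 96, 97, 96, 96]
along 18 [187, 188, 188, 190, 178, 145, 144, 137, 183, 189, 190, 186, 187, 189, 188, 188, 190, 195, 192, 100, 48, 50, 60, 66, 64, 79, 86, 102, 102]
```

The profiles confirm the offset along the tool: the head spans −22.5 to +22.2 across, and its inner edge is at about −42. Now the same check for the cradle in the first pictures.

Run:
```python
from h import *
f=np.load('pics/side0.png.npz');g=cv2.cvtColor(f['pixels'],cv2.COLOR_RGB2GRAY).astype(np.float32)
def prof(pts):
    q=proj(f,pts).astype(np.float32);return cv2.remap(g,q[:,:1],q[:,1:],1).ravel().astype(int).tolist()
S=lambda x,y,z:SEAT+UX*x+UY*y+N*z
u=np.arange(-40,41,2);print(u.tolist())
for x in(-66,-58,-50): print('floor x',x,prof([S(x,k,-22) for k in u]))
for x in(-58,54): print('cheek top x',x,prof([S(x,k,-8) for k in u]))
print('foot top',prof([S(-77,k,4) for k in u]))
print('high floor x50',prof([S(50,k,-22) for k in u]))
print('spine x15',prof([S(15,k,-24) for k in u]))
s=np.arange(-100,-30,2);print(s.tolist())
for y in(-15,0,15): print('along foot top',y,prof([S(k,y,4) for k in s]))
for y in(-15,0,15): print('along floor',y,prof([S(k,y,-22) for k in s]))
s=np.arange(30,90,2);print(s.tolist())
for y in(0,15): print('along hi floor',y,prof([S(k,y,-22) for k in s]))
```

```text
[-40, -38, -36, -34, -32, -30, -28, -26, -24, -22, -20, -18, -16, -14, -12, -10, -8, -6, -4, -2, 0, 2, 4, 6, 8, 10, 12, 14, 16, 18, 20, 22, 24, 26, 28, 30, 32, 34, 36, 38, 40]
floor x -66 [55, 57, 57, 51, 41, 32, 29, 35, 60, 75, 70, 75, 76, 76, 76, 76, 78, 80, 74, 75, 78, 75, 75, 80, 88, 87, 79, 76, 76, 76, 77, 77, 74, 54, 31, 32, 54, 79, 96, 121, 129]
floor x -58 [111, 111, 108, 97, 68, 36, 27, 34, 61, 78, 74, 73, 74, 74, 74, 74, 74, 77, 75, 80, 84, 87, 79, 84, 95, 86, 77, 73, 74, 75, 74, 75, 73, 56, 35, 32, 50, 77, 102, 124, 127]
floor x -50 [83, 86, 81, 74, 62, 34, 28, 37, 61, 75, 73, 75, 75, 77, 76, 82, 95, 104, 98, 94, 98, 92, 99, 98, 99, 88, 78, 76, 77, 76, 77, 76, 73, 59, 36, 32, 49, 77, 79, 79, 82]
cheek top x -58 [55, 46, 39, 29, 28, 40, 66, 81, 74, 74, 75, 75, 75, 75, 80, 81, 79, 75, 74, 76, 75, 80, 87, 84, 76, 75, 76, 76, 76, 74, 67, 38, 30, 39, 70, 93, 117, 128, 129, 133, 141]
cheek top x 54 [57, 51, 40, 27, 28, 33, 34, 32, 34, 34, 33, 34, 33, 33, 33, 34, 34, 33, 32, 33, 34, 34, 34, 34, 36, 33, 34, 34, 34, 33, 33, 30, 28, 32, 52, 102, 133, 139, 138, 138, 139]
foot top [52
[... 1380 characters left out ...]
, 47, 48, 51, 70, 79, 80, 58, 51, 50, 48, 51, 70, 77, 75, 78, 78, 74, 78, 84, 82, 89, 94, 98, 100, 95, 86, 76, 75, 75, 74, 75, 74]
along floor 15 [72, 64, 53, 47, 48, 51, 68, 74, 75, 61, 50, 51, 51, 50, 68, 75, 76, 76, 76, 75, 75, 74, 75, 76, 75, 76, 76, 75, 70, 60, 70, 73, 73, 75, 74]
[30, 32, 34, 36, 38, 40, 42, 44, 46, 48, 50, 52, 54, 56, 58, 60, 62, 64, 66, 68, 70, 72, 74, 76, 78, 80, 82, 84, 86, 88]
along hi floor 0 [33, 34, 34, 33, 34, 33, 33, 33, 33, 35, 34, 32, 34, 35, 34, 32, 34, 34, 35, 49, 79, 88, 91, 94, 111, 164, 206, 214, 214, 214]
along hi floor 15 [101, 102, 102, 102, 98, 99, 85, 53, 37, 36, 33, 33, 34, 34, 33, 32, 35, 49, 60, 64, 80, 88, 91, 94, 104, 162, 203, 214, 214, 213]
```

The cradle estimate holds: floor from −25 to +26.5 across, foot inner edge near −75, floor edges at −73 and −43.5. I'll use y ≈ +0.7 and tilt the bar 1.5° low-end-first, so the high saddle isn't loaded first.

```bash
cat >> h.py <<'E'
def pose(x,y,z,tilt=0.):  # bar centre in seat coords, low end down by tilt deg; held bar sits 1.5 mm up-slope of nominal
    R=RP@Ro.from_euler('y',-tilt,degrees=True).as_matrix()
    return SEAT+UX*(x-1.5)+UY*y+N*z+R[:,2]*G, R
def where():
    o=bot.get_obs();R=np.array(o['tool_rot']);d=np.array(o['eef_pos'])-R[:,2]*G-SEAT
    F=np.array(o['wrist_force']);print('bar x,y,z',np.round([d@UX+1.5,d@UY,d@N],1),'dev deg',np.round(Ro.from_matrix(RP.T@R).as_rotvec(degrees=True),2),'F ux,uy,n',np.round([F@UX,F@UY,F@N],1),'tq tool',np.round(R.T@o['torque'],2),'t',o['time_s'])
E
python3 - <<'E'
from h import *
where()
rows([pose(-20,.7,50,1.5),pose(4,.7,35,1.5),pose(4,.7,8,1.5)],-1,vmax=14)
E
```

```text
bar x,y,z [-21.    1.2  94.4] dev deg [-0.28  0.27  0.25] F ux,uy,n [-2.8 -0.3 -3.4] tq tool [-0.02  0.44  0.02] t 13.7
[[-0.001,0,0.022,0,-0.002,0,-1],[-0.001,-0.001,0.022,0.001,-0.003,-0.001,-1],[-0.001,0,0.023,0,-0.002,0,-1],[-0.001,-0.001,0.022,0.001,-0.003,0,-1],[-0.016,0,0.01,0,0,0,-1],[-0.016,0,0.011,0,0,0,-1],[-0.015,0,0.01,0,0,0,-1],[0.001,0,0.027,0,0,0,-1]]
[[0,0.001,0.027,0,0,0,-1]]
9 end [549.2 210.   77.8]
```

>>> {"op": "carry_out", "data": {"plan": [[-0.001,0,0.022,0,-0.002,0,-1],[-0.001,-0.001,0.022,0.001,-0.003,-0.001,-1],[-0.001,0,0.023,0,-0.002,0,-1],[-0.001,-0.001,0.022,0.001,-0.003,0,-1],[-0.016,0,0.01,0,0,0,-1],[-0.016,0,0.011,0,0,0,-1],[-0.015,0,0.01,0,0,0,-1],[0,0,0,0,0,0,-1]]}}

```text
time_s: 14.5
eef_pos: [553.0, 221.0, 100.1]
tool_rot: [[0.333, 0.92, -0.208], [0.783, -0.393, -0.482], [-0.525, -0.002, -0.851]]
wrist_force: [0.2, 0.3, -4.0]
gripper_width: 26.2
finger_force: 100.7
```

>>> {"op": "carry_out", "data": {"plan": [[0,0,0,0,0,0,-1],[0,0,0,0,0,0,-1]]}}

```text
time_s: 14.7
eef_pos: [553.5, 222.4, 99.8]
tool_rot: [[0.333, 0.92, -0.207], [0.784, -0.392, -0.482], [-0.525, -0.002, -0.851]]
wrist_force: [0.0, -0.1, -3.9]
gripper_width: 26.4
finger_force: 100.6
```

Run:
```python
from h import *
where()
rows([pose(4,.7,8,1.5)],-1,vmax=9)
```

```text
bar x,y,z [ 3.6  0.2 33.6] dev deg [ 0.17 -1.64  0.03] F ux,uy,n [-1.9  0.1 -3.4] tq tool [-0.03  0.45  0.01] t 14.7
[[0,0,0.017,0,0,0,-1],[0.001,0.001,0.017,-0.001,0.001,0,-1],[0,0,0.017,0,0,0,-1]]
3 end [548.8 210.3  77.8]
```

>>> {"op": "carry_out", "data": {"plan": [[-0.004,0.001,0.017,0,0,0,-1],[0,0,0.017,-0.001,0,0,-1],[0,0,0.014,0,0,0,-1],[0,0,0,0,0,0,-1],[0,0,0,0,0,0,-1]]}}

```text
time_s: 15.2
eef_pos: [548.0, 208.8, 79.9]
tool_rot: [[0.332, 0.92, -0.206], [0.783, -0.391, -0.483], [-0.525, -0.0, -0.851]]
wrist_force: [-0.0, -0.2, -4.6]
gripper_width: 26.4
finger_force: 100.7
```

Run:
```python
from h import *
where()
```

```text
bar x,y,z [6.3 0.4 9.1] dev deg [ 0.03 -1.69  0.01] F ux,uy,n [-2.1  0.1 -4.1] tq tool [0.   0.49 0.  ] t 15.2
```

The bar is free at z = 9, already between the cheeks. I'll lower it in small steps until the low saddle is felt.

>>> {"op": "carry_out", "data": {"plan": [[0,0,0.005,0,0,0,-1],[0,0,0.005,0,0,0,-1],[0,0,0,0,0,0,-1],[0,0,0,0,0,0,-1]]}}

```text
time_s: 15.6
eef_pos: [547.1, 206.5, 75.9]
tool_rot: [[0.332, 0.921, -0.205], [0.783, -0.391, -0.483], [-0.525, 0.0, -0.851]]
wrist_force: [-0.2, 0.4, -4.2]
gripper_width: 26.4
finger_force: 100.6
```

```bash
python3 -c "
from h import *
where()"
```

```text
bar x,y,z [6.5 0.4 4.3] dev deg [ 0.01 -1.67  0.02] F ux,uy,n [-2.3 -0.3 -3.5] tq tool [ 0.01  0.51 -0.03] t 15.6
```

>>> {"op": "carry_out", "data": {"plan": [[0,0,0.002,0,0,0,-1],[0,0,0.002,0,0,0,-1],[0,0,0,0,0,0,-1]]}}

```text
time_s: 15.9
eef_pos: [546.8, 205.6, 74.5]
tool_rot: [[0.333, 0.921, -0.205], [0.784, -0.391, -0.483], [-0.525, 0.0, -0.851]]
wrist_force: [-0.2, 0.2, -0.0]
gripper_width: 26.2
finger_force: 101.1
```

```bash
python3 -c "
from h import *
where()"
```

```text
bar x,y,z [6.6 0.5 2.7] dev deg [-0.01 -1.64  0.03] F ux,uy,n [-0.1 -0.2  0. ] tq tool [ 0.14  0.52 -0.06] t 15.9
```

Contact is at the low saddle, about 4 N. Next I slide down the slope towards the foot plate.

>>> {"op": "carry_out", "data": {"plan": [[0.004,0,0,0,0,0,-1],[0.004,0,0,0,0,0,-1],[0,0,0,0,0,0,-1],[0,0,0,0,0,0,-1]]}}

```text
time_s: 16.3
eef_pos: [548.2, 208.9, 72.1]
tool_rot: [[0.333, 0.921, -0.204], [0.784, -0.391, -0.483], [-0.524, 0.001, -0.851]]
wrist_force: [0.6, 1.6, 1.4]
gripper_width: 26.1
finger_force: 101.4
```

```bash
python3 -c "
from h import *
where()"
```

```text
bar x,y,z [2.3 0.5 2.4] dev deg [-0.02 -1.63  0.02] F ux,uy,n [-0.8 -0.1  2.1] tq tool [-0.04  0.76  0.02] t 16.3
```

>>> {"op": "carry_out", "data": {"plan": [[0.003,0,0,0,0,0,-1],[0,0,0,0,0,0,-1],[0,0,0,0,0,0,-1]]}}

```text
time_s: 16.6
eef_pos: [548.6, 209.8, 71.4]
tool_rot: [[0.333, 0.921, -0.205], [0.784, -0.391, -0.483], [-0.525, 0.0, -0.851]]
wrist_force: [0.7, 1.1, 3.0]
gripper_width: 26.1
finger_force: 101.7
```

```bash
python3 -c "
from h import *
where()"
```

```text
bar x,y,z [1.1 0.5 2.3] dev deg [-0.01 -1.66  0.02] F ux,uy,n [0.4 0.3 3.3] tq tool [-0.    0.43  0.01] t 16.6
```

Run:
```python
from h import *
where()
rows([pose(1.0,.5,.5,.3)],-1,vmax=.7)
```

```text
bar x,y,z [1.1 0.5 2.3] dev deg [-0.01 -1.66  0.02] F ux,uy,n [0.4 0.3 3.3] tq tool [-0.    0.43  0.01] t 16.6
[[0.001,0,0.001,0,0.002,0,-1],[0,0,0.001,0,0.002,0,-1],[0.001,0,0.001,0,0.002,0,-1],[0,0,0.001,0,0.002,0,-1]]
4 end [548.5 209.7  69.2]
```

>>> {"op": "carry_out", "data": {"plan": [[0.001,0,0.001,0,0.002,0,-1],[0,0,0.001,0,0.002,0,-1],[0.001,0,0.001,0,0.002,0,-1],[0,0,0,0,0.001,0,-1],[0,0,0,0,0,0,-1],[0,0,0,0,0,0,-1]]}}

```text
time_s: 17.2
eef_pos: [548.5, 209.7, 69.7]
tool_rot: [[0.337, 0.921, -0.198], [0.794, -0.391, -0.466], [-0.506, 0.0, -0.862]]
wrist_force: [1.6, 0.1, 5.7]
gripper_width: 26.0
finger_force: 101.9
```

```bash
python3 -c "
from h import *
where()"
```

```text
bar x,y,z [1.2 0.5 0.8] dev deg [ 0.   -0.41  0.02] F ux,uy,n [2.2 1.4 5.3] tq tool [0.04 0.24 0.02] t 17.2
```

>>> {"op": "carry_out", "data": {"plan": [[0.003,0,0,0,0,0,-1],[0,0,0,0,0,0,-1],[0,0,0,0,0,0,-1]]}}

```text
time_s: 17.5
eef_pos: [548.9, 210.6, 69.2]
tool_rot: [[0.337, 0.92, -0.198], [0.793, -0.391, -0.467], [-0.507, 0.0, -0.862]]
wrist_force: [-0.0, -1.8, 7.4]
gripper_width: 26.2
finger_force: 102.2
```

```bash
python3 -c "
from h import *
where()"
```

```text
bar x,y,z [0.2 0.4 0.8] dev deg [ 0.02 -0.47  0.03] F ux,uy,n [5.2 0.7 5.5] tq tool [ 0.1  -0.29  0.03] t 17.5
```

>>> {"op": "carry_out", "data": {"plan": [[0.003,0,0,0,0,0,-1],[0,0,0,0,0,0,-1],[0,0,0,0,0,0,-1]]}}

```text
time_s: 17.8
eef_pos: [548.8, 210.7, 69.2]
tool_rot: [[0.337, 0.92, -0.2], [0.792, -0.392, -0.469], [-0.51, -0.0, -0.86]]
wrist_force: [-4.5, -8.3, 14.3]
gripper_width: 26.4
finger_force: 102.3
```

```bash
python3 -c "
from h import *
where()"
```

```text
bar x,y,z [0.  0.3 0.8] dev deg [ 0.06 -0.63  0.05] F ux,uy,n [15.3 -0.9  7.7] tq tool [ 0.31 -1.67  0.14] t 17.8
```

The foot plate is reached: the force along the slope jumps to 15 N with no further travel. Now I release, opening only partly.

>>> {"op": "carry_out", "data": {"plan": [[0,0,0,0,0,0,-0.25],[0,0,0,0,0,0,-0.2],[0,0,0,0,0,0,0],[0,0,0,0,0,0,0.1],[0,0,0,0,0,0,0.1],[0,0,0,0,0,0,0.1]], "force": 20}}

```text
time_s: 18.4
eef_pos: [549.4, 212.3, 67.8]
tool_rot: [[0.337, 0.921, -0.198], [0.794, -0.391, -0.466], [-0.506, -0.0, -0.862]]
wrist_force: [0.0, -0.4, 0.2]
gripper_width: 47.1
finger_force: 0.0
```

```bash
python3 -c "
from h import *
where()
rows([pose(-5,.4,40),pose(-30,.4,180)],0.1,vmax=25)"
```

```text
bar x,y,z [-2.   0.3  0.5] dev deg [ 0.02 -0.42  0.01] F ux,uy,n [ 0.4  0.2 -0. ] tq tool [0.03 0.25 0.02] t 18.4
[[0.003,0,-0.04,0,0.001,0,0.1],[0.003,0,-0.039,0,0.001,0,0.1],[0.008,0,-0.047,0,0,0,0.1],[0.009,0,-0.046,0,0,0,0.1],[0.008,0,-0.047,0,0,0,0.1],[0.008,0,-0.047,0,0,0,0.1],[0.008,0,-0.046,0,0,0,0.1],[0.009,0,-0.047,0,0,0,0.1]]
8 end [594.1 317.5 209. ]
```

Released with zero forces. I'll withdraw square to the slope, then move away up and out so the side view is clear.

>>> {"op": "carry_out", "data": {"plan": [[0,0,-0.03,0,0,0,0.1],[0.002,0,-0.04,0,0,0,0.1],[0.006,0,-0.047,0,0,0,0.1],[0.009,0,-0.046,0,0,0,0.1],[0.008,0,-0.047,0,0,0,0.1],[0.008,0,-0.047,0,0,0,0.1],[0.008,0,-0.06,0,0,0,0.1],[0.01,0,-0.08,0,0,0,0.1]]}}

```text
time_s: 19.2
eef_pos: [597.1, 325.0, 226.4]
tool_rot: [[0.336, 0.92, -0.2], [0.793, -0.391, -0.467], [-0.508, -0.001, -0.862]]
wrist_force: [0.9, -0.5, 0.5]
gripper_width: 47.0
finger_force: 0.0
```

Run:
```python
from h import *
where();o=bot.get_obs();p=np.array(o['eef_pos']);R=np.array(o['tool_rot']);print(p)
rows([(p+[-100,120,150],R),((230,600,400),R)],0.1,vmax=45)
```

```text
bar x,y,z [-28.8   0.2 199. ] dev deg [ 0.09 -0.51 -0.  ] F ux,uy,n [0.3 1.  0.4] tq tool [ 0.02  0.27 -0.02] t 19.2
[597.11212616 325.03816928 226.40342509]
[[-0.006,-0.056,-0.066,0,0,0,0.1],[-0.006,-0.055,-0.066,0,0,0,0.1],[-0.006,-0.056,-0.066,0,0,0,0.1],[-0.005,-0.056,-0.066,0,0,0,0.1],[-0.006,-0.055,-0.067,0,0,0,0.1],[0.006,-0.088,-0.011,0,0,0,0.1],[0.006,-0.087,-0.011,0,0,0,0.1],[0.006,-0.088,-0.012,0,0,0,0.1]]
[[0.006,-0.087,-0.011,0,0,0,0.1],[0.006,-0.088,-0.011,0,0,0,0.1],[0.006,-0.088,-0.011,0,0,0,0.1],[0.006,-0.087,-0.011,0,0,0,0.1]]
12 end [230.1 599.9 399.9]
```

>>> {"op": "carry_out", "data": {"plan": [[-0.006,-0.056,-0.066,0,0,0,0.1],[-0.006,-0.055,-0.066,0,0,0,0.1],[-0.006,-0.056,-0.066,0,0,0,0.1],[-0.005,-0.056,-0.066,0,0,0,0.1],[-0.006,-0.055,-0.067,0,0,0,0.1],[0.006,-0.088,-0.011,0,0,0,0.1],[0.006,-0.087,-0.011,0,0,0,0.1],[0.006,-0.088,-0.012,0,0,0,0.1]]}}

```text
time_s: 20.0
eef_pos: [381.0, 511.9, 386.5]
tool_rot: [[0.337, 0.92, -0.198], [0.794, -0.391, -0.466], [-0.506, -0.0, -0.862]]
wrist_force: [0.9, 0.7, -0.2]
gripper_width: 47.0
finger_force: 0.0
```

>>> {"op": "carry_out", "data": {"plan": [[0.006,-0.087,-0.011,0,0,0,0.1],[0.006,-0.088,-0.011,0,0,0,0.1],[0.006,-0.088,-0.011,0,0,0,0.1],[0.006,-0.087,-0.011,0,0,0,0.1],[0,0,0,0,0,0,0.1],[0,0,0,0,0,0,0.1]]}}

```text
time_s: 20.6
eef_pos: [229.1, 599.8, 399.1]
tool_rot: [[0.335, 0.921, -0.197], [0.794, -0.389, -0.467], [-0.506, 0.0, -0.862]]
wrist_force: [1.3, 0.1, 0.1]
gripper_width: 46.9
finger_force: 0.0
```

Run:
```python
from see import *
f=snap('side','s9.png');im=cv2.imread('pics/s9.png');x0,y0=225,260;sc=5
a=cv2.resize(im[y0:y0+120,x0:x0+150],None,fx=sc,fy=sc,interpolation=2);a=(255*(a/255.)**.7).astype(np.uint8)
for l in barpts(SEAT,RP): cv2.polylines(a,[np.round(((proj(f,l)-[x0,y0]+.5)*sc-.5)*8).astype(np.int32)],False,(0,255,0),1,cv2.LINE_AA,3)
cv2.imwrite('pics/w9.png',a)
```

```text
(no output)
```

View pics/w9.png

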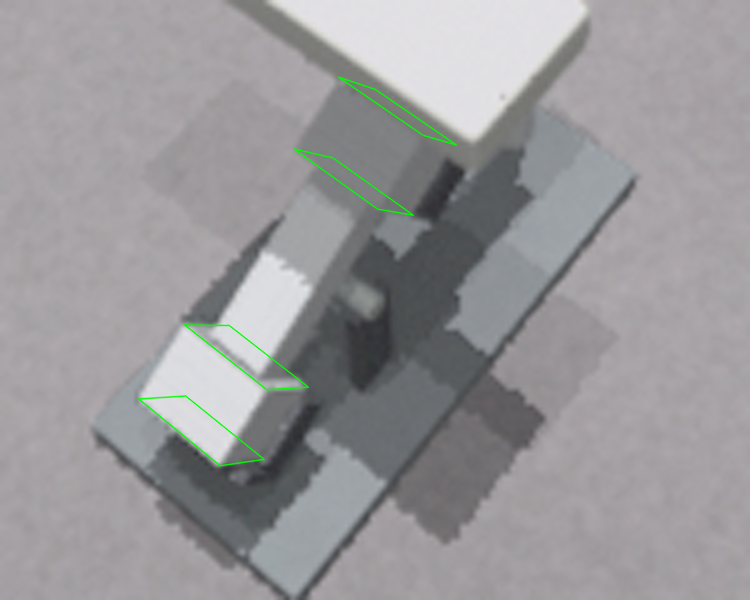

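The bar lies on the predicted seated outline, with its low end edge at (139,399)–(220,465). The cradle is at its stop, the arm is clear, and I'm handing it in.

```bash
python3 -c "
from workcell import ticket
print(ticket.sign_off())"
```

```text
the job is handed in; nothing more can be done
None
```

The bar is in the cradle with its heavy end down against the foot plate, released and handed in at about 21 s; the cradle showed no sign of rocking, though I could not read its angle, and I did not re-check the disc, parts box and jar by picture afterwards.

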